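Kerb the toy road and drive the fire engine home

TASK

Get the toy road ready for play: lay each straight kerb that is on the bench flush against the road board's edge whose painted stripe has its colour, centred on the stripe, flat on the bench beside the board. Only when all the kerbs are in place, drive the black fire engine forwards along the road, under the bridge, and park it straight inside the white outlined bay beyond, keeping its wheels on the road all the way. The kerbs must still be flush at the end; leave the other toys where they are.

Things in the scene. Friction and masses are not known exactly. Their poses are not given: they have to be found in the camera images.
- board: Fixed plywood road board, 300 (x) x 140 (y) x 12 mm, on the bench; origin at the centre of its underside, z up. Its x runs along the midline of the grey road (76 mm wide), from the engine's start (negative x) under the bridge (x = 0) to the white outlined bay (positive x); y = +70 mm is the long edge towards the robot.
- bridge (a point): Middle of the underside of the wooden bridge deck over the road, 58 mm above the bench. The deck is 36 mm along the road, 90 mm across and 10 mm thick (top 68 mm above the bench); its posts are 12 mm thick, 66 mm clear between them. Axes as the board's.
- bay (a point): Centre of the white outlined parking bay on the board's top, at board x = +85 mm: 126 mm along the road (x +22 to +148 mm), 72 mm across. Axes as the board's.
- edge_red (a point): Middle of the board's red striped end edge, on its top rim (board x = -150 mm, y = 0, 12 mm above the bench). The edge face looks to board -x and runs along board y. The stripe is 130 mm long, centred here.
- edge_blue (a point): Middle of the board's blue striped end edge, on its top rim (board x = +150 mm, y = 0, 12 mm above the bench). The edge face looks to board +x and runs along board y. The stripe is 130 mm long, centred here.
- edge_yellow (a point): Middle of the board's yellow striped long edge, on its top rim (board x = 0, y = +70 mm, 12 mm above the bench). The edge face looks to board +y (to the robot) and runs along board x. The stripe is 130 mm long, centred here.
- engine: Black toy fire engine with red ladder, 110 (x) x 44 (y) x 36 (z) mm, about 120 g; origin at the centre of its underside, x to its front (the cab end). It stands on the road on the board's top, 12 mm above the bench, nose towards the bridge.
- gear: Lime green plastic gear, 88 mm across, 22 mm thick, lying flat; origin at the centre of its underside. A bystander.
- cylinder: Chunky yellow cylinder, 60 mm diameter, 70 mm high, origin at the centre of its base. A bystander.
- ring: Teal silicone teether ring, 84 mm outside, 14 mm thick, lying flat; origin at the centre of its underside. A bystander.
- kerb_red: Red straight wooden kerb, a square bar 130 long (body x) x 32 x 32 mm, 110 g, any of its four long faces may be down; this body's origin is the middle of the face that is down at the start. May be absent (None). It belongs against the board's red end edge (board x = -150 mm).
- kerb_red_mid (a point): Middle of the solid of the red kerb, on its long axis, 16 mm from each long face; 16 mm above the bench when it lies flat. Axes as the kerb's body.
- kerb_blue: Blue straight wooden kerb, a square bar 130 long (body x) x 32 x 32 mm, 110 g, any of its four long faces may be down; this body's origin is the middle of the face that is down at the start. May be absent (None). It belongs against the board's blue end edge (board x = +150 mm).
- kerb_blue_mid (a point): Middle of the solid of the blue kerb, on its long axis, 16 mm from each long face; 16 mm above the bench when it lies flat. Axes as the kerb's body.
- kerb_yellow: Yellow straight wooden kerb, a square bar 130 long (body x) x 32 x 32 mm, 110 g, any of its four long faces may be down; this body's origin is the middle of the face that is down at the start. May be absent (None). It belongs against the board's yellow long edge (board y = +70 mm).
- kerb_yellow_mid (a point): Middle of the solid of the yellow kerb, on its long axis, 16 mm from each long face; 16 mm above the bench when it lies flat. Axes as the kerb's body.
Things that resemble listed ones, but are neither listed nor needed, are in the scene too. What is meant by the kerb_red is not green, and is the smaller of those in its own colour.

How it is judged (in metres and radians):
On the way, in this order (a step that is already met when the one before it is completed fails the run):
1. every kerb present lies flush against its edge, all at once (x of kerb_red_mid in the frame of board between -0.169 and -0.1635 m and y of kerb_red_mid in the frame of board between -0.015 and 0.015 m and angle between the x axis of each of kerb_red, kerb_blue and the y axis of board, either way round below 0.03 rad and height (world z) of each of kerb_red_mid, kerb_blue_mid, kerb_yellow_mid below 0.021 m and x of kerb_blue_mid in the frame of board between 0.1635 and 0.169 m and y of kerb_blue_mid in the frame of board between -0.015 and 0.015 m and y of kerb_yellow_mid in the frame of board between 0.0835 and 0.089 m and x of kerb_yellow_mid in the frame of board between -0.015 and 0.015 m and angle between the x axis of kerb_yellow and the x axis of board, either way round below 0.03 rad), for 0.3 s.
2. the engine is under the bridge (x of engine in the frame of board between -0.025 and 0.025 m and y of engine in the frame of board between -0.02 and 0.02 m and z of engine in the frame of board below 0.022 m), for 0.05 s.
At the end, for the whole second after the job is handed in: Each kerb present lies on the bench at its edge: gap < 3 mm, parallel within 0.03 rad, centred within 15 mm. The engine stands upright on the road, its centre 70 to 101 mm beyond the bridge's centre, within 16 mm of the midline, parallel within 0.2 rad. All at rest (all of step 1 and x of engine in the frame of board between 0.07 and 0.101 m and y of engine in the frame of board between -0.016 and 0.016 m and z of engine in the frame of board below 0.017 m and angle between engine's own z axis and vertical below 0.1 rad and angle between the x axis of engine and the x axis of board, either way round below 0.2 rad and linear speed of each of engine, kerb_red, kerb_yellow, kerb_blue below 0.02 m/s); the robot touches nothing.
It fails at once if the engine is lifted off the road by more than about 20 mm (z of engine in the frame of board above 0.034 m).
It fails at once if another toy is moved more than 30 mm (distance of any of gear, cylinder, ring from where it was at the start of the episode above 0.03 m).
Of kerb_red, kerb_yellow, kerb_blue only 2 to 3 are there at a start; the rules pass over those that are not, and their reading is None.
At some moment in a run one of kerb_red, kerb_yellow, kerb_blue may be knocked a few centimetres aside while the robot is not near it.
Once in a run the grip may slacken for a moment while it holds something.
It also fails if it takes over 210 s, if anything falls off the work surface, if the arm or the gripper's body presses on something with over 40 N, if the wrist force passes 120 N, or if a joint passes its speed limit or range.

ROBOT

A 6-joint arm with a two-finger parallel gripper is mounted at the origin on the work surface. World frame = base frame: x ahead of the robot, y to its left, z up, the work surface at z = 0. Lengths are in mm, angles in rad, forces in N, time in s.
With the tool pointing down it reaches from about 275 to 1000 mm from the base axis. Payload 8.4 kg.
Tool frame: the origin (TCP) lies between the finger pads; the fingertips stand 17 mm ahead of it and the grasp point (between the pads) lies 2 mm behind it; z points along the fingers, y is the line along which they close (so a half turn about z gives the same grasp; the last joint's range is limited). The gripper opens to 85 mm and grips with 20 to 120 N. Pads are 22 mm wide; open, the fingers measure 114 mm over their backs; the gripper's body (76 mm by 85 mm) begins 54 mm behind the grasp point. The pads swing forward as they close: fully open they stand 13 mm farther back than shut.
Start: joints at [-1.34, 0.353, 1.633, -0, 1.155, -0.002], TCP at [144.188, -608.143, 248.281] pointing down, gripper open.
Joint ranges: [-2.63, 2.63], [-0.92, 2.1], [0.06, 2.66], [-1.3, 4.44], [0, 2.69], [-3.02, 3.02]. Speed limits (rad/s): [2.22, 2.22, 2.79, 3.14, 3.14, 3.14].

INTERFACE

Orientations are given as [roll, pitch, yaw] about the fixed x, y, z axes, in that order (R = Rz(yaw) Ry(pitch) Rx(roll)).
In Python, from rig import sense, grab_frame, sign_off gives the robot as it stands. The module is installed in compiled form; this text tells all that it offers.
- The arm moves only by the tool send_rows, never from a script. Its argument "moves" is a list that holds one entry, the list of rows, each a list of 7 numbers: the shift along the world's x, y, z in m, then the turn, a rotation vector about the world's x, y, z in rad, then the opening, from -1 (shut) to 1 (fully open). In form: [[[dx, dy, dz, rx, ry, rz, jaw], ...]]. A call has 1 to 10 rows; each row shifts and turns the commanded pose from where the row before left it; what a row does not reach is not made up. A row lasts 1/10 s, in which the tool goes at most 50 mm and 8.59 degrees, less where a joint would pass 70% of its speed; a pose out of reach is approached as far as the arm can. A call with a gripper value outside its range is refused whole. The fingers move at their own pace and stop on an object; "grip_force" is the grip in N (left out, the last holds). Time passes only in rows, so rows that do not move let the fingers close. It gives the time, the measured TCP pose, the force, the opening and the grip force at its end, in the units of the state.
- sense(): the state, without advancing time (a new reading comes with each control period).
- grab_frame(name): name is "side" or "top" or "wrist"; returns a dict with "img" (400x640x3 uint8, red, green, blue), "mtx" (3x3 intrinsics, pixels), "rvec" (rotation vector, rad) and "tvec" (3), from world to camera coordinates, as OpenCV has them; the wrist camera has in their place "T_tool_cam" (4x4, takes a point from camera to tool coordinates, whose origin is the TCP and whose axes are the flange's). Camera axes: x right, y down, z forward; pixel columns grow to the right and rows downward; lengths in mm; the calibration is good to about 2 mm. A picture is of the moment at which its call begins: read the wrist's pose just before it. There is no depth.
- sign_off(): hands the job in; it is judged then, once.
The state is a dict: "clock": time; "qpos": joint angles; "qvel": joint speeds; "joint_efforts": joint torques, N m; "eef_pos": TCP position; "tcp_rot": TCP orientation; "contact_force": force on the tool from outside, world axes, zero at the start; "wrist_torque": the same for the moment, N m; "opening": opening from 0.0 (shut) to 1.0 (fully open); "grasp_force": force on a finger pad.
Only numpy, scipy, OpenCV 4.12 (cv2) and the standard library are available. Lean on these libraries where they do the work, as an engineer would, in place of code of your own. Each camera call takes 0.05 s, during which the arm holds its last target. There are 200 camera calls.

## Working session

There is one attempt and no reset: what is moved stays moved. The work goes in short steps, Python scripts to look and compute and a tool call to move; the robot and the scene stay as the last step left them, time stands still between calls to the robot, and variables do not carry over. Pictures are saved under pics/ and viewed, at most 14 in all, crops included, and the job is handed in when it is done.

Besides the shell and the picture viewer there is one more tool, called after "Emit:" as name(argument=value, ...) on one line, values as JSON. send_rows: Moves the arm, as the interface text tells. Its arguments: {"type":"object","properties":{"moves":{"type":"array"},"grip_force":{"type":"number"}},"required":["moves"]}

```bash
mkdir -p pics; cat > h.py <<'E'
import numpy as np, cv2
from rig import sense, grab_frame, sign_off
from scipy.spatial.transform import Rotation as R
def shot(name, fn=None):
    s=sense(); f=grab_frame(name)
    if fn: cv2.imwrite('pics/'+fn, f['img'][:,:,::-1])
    K=np.array(f['mtx'],float)
    if 'rvec' in f:
        Rw=cv2.Rodrigues(np.array(f['rvec'],float))[0]; t=np.array(f['tvec'],float).ravel()
        Rc=Rw.T; c=-Rw.T@t
    else:
        T=np.array(f['T_tool_cam'],float); Rt=R.from_euler('xyz',s['tcp_rot']).as_matrix()
        Rc=Rt@T[:3,:3]; c=Rt@T[:3,3]+np.array(s['eef_pos'])
    return dict(img=f['img'],K=K,Rc=Rc,c=c,s=s)
def ray(v,uv):
    uv=np.atleast_2d(np.array(uv,float)); d=np.c_[uv,np.ones(len(uv))]@np.linalg.inv(v['K']).T@v['Rc'].T
    return d/np.linalg.norm(d,axis=1)[:,None]
def plane(v,uv,z):
    d=ray(v,uv); return v['c']+d*((z-v['c'][2])/d[:,2])[:,None]
def proj(v,P):
    p=(np.atleast_2d(P)-v['c'])@v['Rc']@v['K'].T; return p[:,:2]/p[:,2:]
def tri(v1,uv1,v2,uv2):
    d1=ray(v1,uv1)[0];d2=ray(v2,uv2)[0]
    A=np.c_[d1,-d2];x=np.linalg.lstsq(A,v2['c']-v1['c'],rcond=None)[0]
    p=v1['c']+d1*x[0];q=v2['c']+d2*x[1];return (p+q)/2,np.linalg.norm(p-q)
E
python3 - <<'E'
from h import *
for k,v in sense().items(): print(k,v)
for n in('top','side','wrist'):
    v=shot(n,n+'0.png'); print(n,v['c'].round(),v['Rc'][:,2].round(2))
E
```

```text
clock 0.0
qpos [-1.34040754e+00  3.53694217e-01  1.63415581e+00 -2.16831746e-05
  1.15517916e+00 -2.39401905e-03]
qvel [ 0.00031891  0.00080796 -0.00065202 -0.00106062 -0.00057678 -0.00084795]
joint_efforts [-1.24847738e-04 -6.05254769e+01 -3.42062867e+01  1.64947724e-04
  9.28461406e-03 -3.06875677e-06]
eef_pos [ 144.07104435 -607.69493211  247.52361139]
tcp_rot [-3.14015608e+00  1.63854860e-05  2.32791583e-01]
contact_force [-1.29877778  1.25221895  0.52023666]
wrist_torque [ 0.0194521  -0.01535756  0.03922936]
grasp_force 0.0
opening 1.0008049163828427
top [ 398.  -58. 1223.] [ 0.12 -0.01 -0.99]
side [496. 637. 882.] [ 0.03 -0.64 -0.76]
wrist [ 215. -591.  374.] [-0.28 -0.06 -0.96]
```

View pics/top0.png

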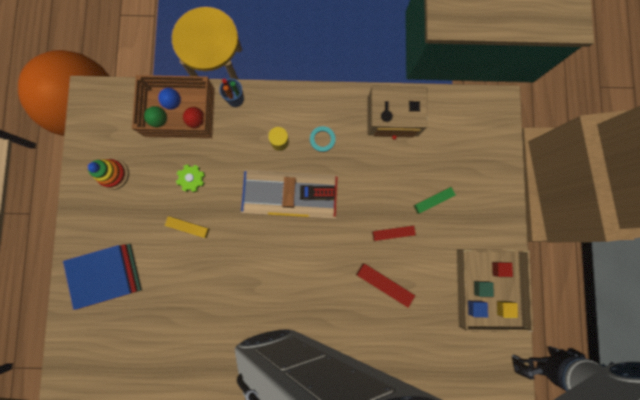

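View pics/side0.png

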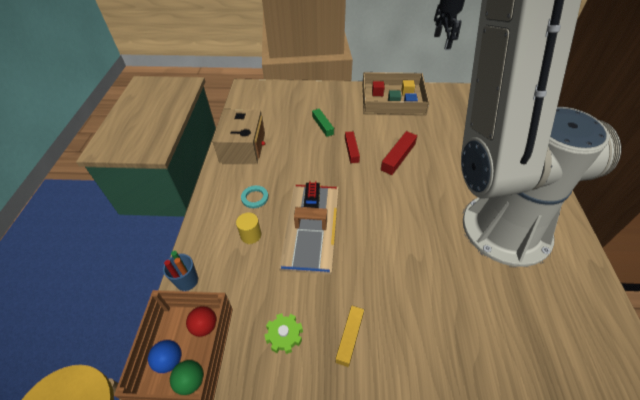

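The top view shows the red kerb at (394,233), the yellow kerb at (187,227), and decoys: green at (434,200) and a large red one at (386,285). The board runs from its blue end (243,192) to its red end (336,195), with the engine at (318,192). The side view agrees and shows no blue kerb. Next come coarse measurements from both views.

```bash
cat >> h.py <<'E'
def mask(img,col):
    h=cv2.cvtColor(img,cv2.COLOR_RGB2HSV); H,S,V=cv2.split(h)
    m={'red':((H<6)|(H>172))&(S>140)&(V>50),'yellow':(H>17)&(H<32)&(S>165)&(V>90),'blue':(H>103)&(H<130)&(S>130)&(V>40),
       'white':(S<40)&(V>150),'lime':(H>35)&(H<55)&(S>120)&(V>80),'teal':(H>80)&(H<100)&(S>90)&(V>60)}[col]
    return cv2.morphologyEx(m.astype(np.uint8)*255,cv2.MORPH_OPEN,np.ones((2,2)))
def blobs(img,col,amin=30):
    cs,_=cv2.findContours(mask(img,col),cv2.RETR_EXTERNAL,cv2.CHAIN_APPROX_NONE)
    return sorted([c for c in cs if cv2.contourArea(c)>amin],key=cv2.contourArea,reverse=True)
E
python3 - <<'E'
from h import *
for n in('top','side'):
    v=shot(n)
    print(n,v['K'][0,0])
    for c in('red','yellow','blue','lime','teal'):
        for b in blobs(v['img'],c,25):
            (x,y),wh,a=cv2.minAreaRect(b)
            print(c,round(x),round(y),np.round(wh),round(a),'z32:',plane(v,(x,y),25)[0].round()[:2], 'z12',plane(v,(x,y),12)[0].round()[:2])
E
```

```text
top 383.7082152745687
red 387 286 [60. 13.] 32 z32: [ 283. -293.] z12 [ 282. -295.]
red 395 234 [ 9. 40.] 82 z32: [ 443. -319.] z12 [ 444. -322.]
red 193 118 [18. 18.] 90 z32: [802. 328.] z12 [807. 332.]
red 504 270 [13. 17.] 90 z32: [ 335. -657.] z12 [ 335. -663.]
red 129 269 [48.  5.] 77 z32: [322. 496.] z12 [321. 502.]
red 326 192 [ 9. 21.] 90 z32: [ 569. -101.] z12 [ 571. -101.]
red 118 177 [10. 26.] 23 z32: [606. 553.] z12 [609. 560.]
yellow 206 39 [61. 64.] 63 z32: [1072.  302.] z12 [1079.  306.]
yellow 187 228 [42. 10.] 17 z32: [451. 327.] z12 [451. 331.]
yellow 279 137 [19. 18.] 63 z32: [745.  51.] z12 [749.  52.]
yellow 508 310 [15. 19.] 90 z32: [ 215. -667.] z12 [ 213. -674.]
yellow 107 173 [13. 23.] 24 z32: [618. 589.] z12 [621. 596.]
blue 285 40 [ 81. 250.] 90 z32: [1074.   40.] z12 [1081.   41.]
blue 97 278 [48. 59.] 74 z32: [293. 591.] z12 [292. 598.]
blue 170 99 [19. 18.] 45 z32: [864. 407.] z12 [869. 412.]
blue 480 310 [13. 14.] 90 z32: [ 216. -579.] z12 [ 214. -585.]
blue 94 168 [8. 8.] 90 z32: [633. 629.] z12 [636. 637.]
lime 190 179 [26. 27.] 90 z32: [604. 325.] z1
[... 368 characters left out ...]
[ 567. -102.] z12 [ 568. -113.]
red 172 270 [20.  6.] 58 z32: [917. 183.] z12 [923. 176.]
yellow 68 383 [32. 86.] 90 z32: [1056.  458.] z12 [1064.  455.]
yellow 350 337 [14. 59.] 16 z32: [454. 337.] z12 [454. 332.]
yellow 249 229 [29. 21.] 78 z32: [738.  46.] z12 [742.  37.]
yellow 409 87 [12. 10.] 90 z32: [ 213. -668.] z12 [ 209. -688.]
blue 65 298 [163. 236.] 22 z32: [1156.  271.] z12 [1166.  265.]
blue 165 358 [31. 32.] 90 z32: [865. 399.] z12 [871. 395.]
blue 412 98 [ 6. 11.] 90 z32: [ 211. -593.] z12 [ 207. -612.]
blue 312 202 [ 3. 11.] 90 z32: [568. -55.] z12 [569. -66.]
lime 284 334 [36. 39.] 6 z32: [605. 337.] z12 [607. 332.]
teal 255 198 [21. 26.] 63 z32: [739. -68.] z12 [743. -79.]
```

Emit:
send_rows(moves=[[[0.03,0.029,0,0,0,0.15,1],[0.03,0.029,0,0,0,0.15,1],[0.03,0.029,0,0,0,0.15,1],[0.03,0.029,0,0,0,0.15,1],[0.03,0.029,0,0,0,0.15,1],[0.03,0.029,0,0,0,0.15,1],[0.03,0.029,0,0,0,0.15,1],[0.03,0.029,0,0,0,0.15,1],[0.03,0.029,0,0,0,0.15,1],[0.03,0.029,0,0,0,0.15,1]]])

```text
clock: 1.25
eef_pos: [445.2, -316.8, 248.4]
tcp_rot: [3.141, 0.0, 1.739]
contact_force: [0.6, -0.9, -0.4]
opening: 0.996
grasp_force: 0.0
```

```bash
python3 - <<'E'
from h import *
v=shot('wrist','w1.png'); print(v['s']['eef_pos'],v['s']['tcp_rot'],v['K'][0,0],v['c'])
for b in blobs(v['img'],'red',200):
    r=cv2.minAreaRect(b); p=cv2.boxPoints(r); print(r); print(plane(v,p,32).round(1))
t=shot('top')
print('blue', [cv2.boundingRect(b) for b in blobs(t['img'],'blue',8)])
E
```

```text
[ 445.21612343 -316.782326    248.3876084 ] [3.14142589e+00 1.91717111e-04 1.73891533e+00] 339.6463940795678 [ 433.74564001 -246.10271314  374.49544148]
((166.00482177734375, 111.19298553466797), (60.63386917114258, 185.16610717773438), 34.592288970947266)
[[ 215.  -359.    32. ]
 [ 312.2 -198.6   32. ]
 [ 360.3 -220.    32. ]
 [ 266.5 -388.1   32. ]]
((318.4181823730469, 164.61203002929688), (30.138044357299805, 123.05741119384766), 0.6160599589347839)
[[ 442.1 -382.8   32. ]
 [ 423.3 -255.8   32. ]
 [ 452.3 -251.1   32. ]
 [ 474.3 -377.7   32. ]]
((503.2947998046875, 3.79140567779541), (62.60382080078125, 11.018461227416992), 13.706960678100586)
[[ 558.1 -143.6   32. ]
 [ 557.9 -135.    32. ]
 [ 615.6 -137.2   32. ]
 [ 616.3 -145.9   32. ]]
blue [(160, 0, 251, 82), (66, 248, 64, 61), (160, 89, 20, 20), (90, 164, 9, 9), (482, 306, 6, 11), (306, 188, 3, 10)]
```

View pics/w1.png

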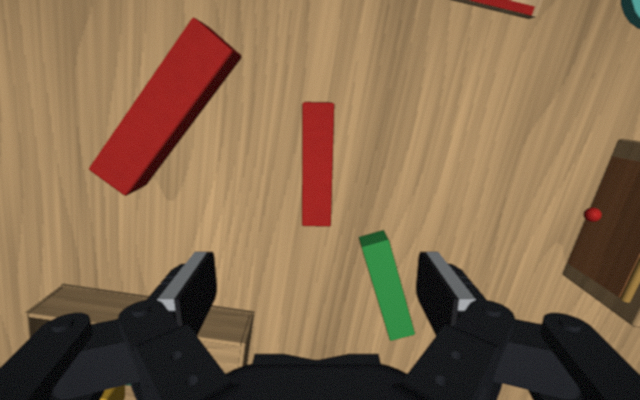

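The red kerb is at pixel (318,165), aligned with the tool. The large red decoy is at (166,111), the green decoy at (387,285), and the board's red stripe at (503,4). I'll lower for a second wrist view to measure the kerb's height.

Emit:
send_rows(moves=[[[0.001,0,-0.04,0,0,0.03,1],[0,0,-0.04,0,0,0,1],[0,0,0,0,0,0,1]]])

```text
clock: 1.65
eef_pos: [442.2, -316.3, 163.9]
tcp_rot: [-3.136, -0.006, 1.762]
contact_force: [-0.3, 0.8, 0.2]
opening: 1.001
grasp_force: 0.0
```

```bash
cat >> h.py <<'E'
def barends(b):
    # mid-points of short ends of a blob's min-area rectangle
    p=cv2.boxPoints(cv2.minAreaRect(b)); 
    if np.linalg.norm(p[0]-p[1])>np.linalg.norm(p[1]-p[2]): p=np.roll(p,-1,0)
    return p
E
python3 - <<'E'
from h import *
v=shot('wrist','w2.png'); print(v['s']['eef_pos'],v['s']['tcp_rot'])
bs=blobs(v['img'],'red',200)
for b in bs:
    p=barends(b); P=plane(v,p,32); print(p.round(),P.round(1).tolist())
    e1=(P[0]+P[1])/2;e2=(P[2]+P[3])/2; print('mid',(e1+e2)/2,'len',np.linalg.norm(e1-e2),'w',np.linalg.norm(P[1]-P[2])-0,'ang',np.degrees(np.arctan2(*(e2-e1)[[1,0]])))
# height of near-end corners: width ratio between w1 and w2
K=v['K']
E
```

```text
[ 442.18174484 -316.28526385  163.94900709] [-3.13557648 -0.00615217  1.76209154]
[[159. -12.]
 [231.  37.]
 [ 93. 239.]
 [ 21. 189.]] [[310.8, -197.5, 32.0], [362.2, -218.6, 32.0], [268.8, -392.4, 32.0], [212.2, -360.6, 32.0]]
mid [ 288.4893315  -292.27450561   32.        ] len 193.86501572142737 w 197.26275384362427 ang -119.67114120421267
[[306. 107.]
 [347. 109.]
 [342. 266.]
 [301. 265.]] [[422.4, -255.5, 32.0], [452.0, -250.6, 32.0], [475.6, -377.5, 32.0], [441.9, -382.9, 32.0]]
mid [ 447.97841341 -316.62966386   32.        ] len 128.9664953009282 w 129.01201156525536 ang -80.38392731783858
```

View pics/w2.png

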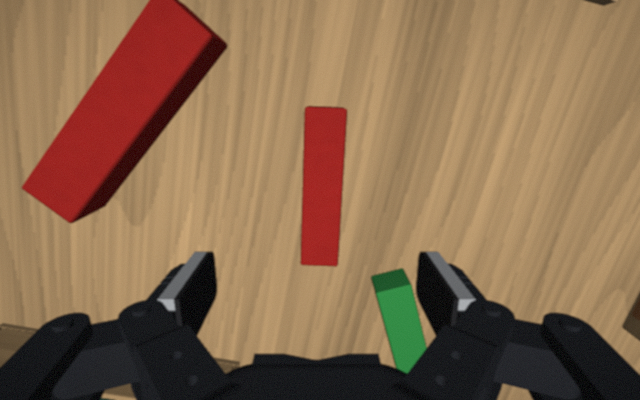

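The second wrist view gives the same corners at z = 32 to within about 2 mm, which confirms the kerb's height. It lies at about (448,-316.6) with its axis at about 100°. I'll descend in two stages.

Emit:
send_rows(moves=[[[0.002,0,-0.04,0,0,-0.015,0.5],[0,0,-0.04,0,0,0,0.5],[0,0,-0.02,0,0,0,0.5],[0,0,0,0,0,0,0.5],[0,0,0,0,0,0,0.5],[0,0,0,0,0,0,0.5]]])

```text
clock: 2.3
eef_pos: [448.5, -319.3, 70.6]
tcp_rot: [3.139, 0.003, 1.747]
contact_force: [1.0, 0.2, 1.4]
opening: 0.75
grasp_force: 0.0
```

```bash
python3 - <<'E'
from h import *
s=sense();print(s['eef_pos'],s['tcp_rot'],s['qpos'],s['contact_force'])
E
```

```text
[ 448.51928744 -319.31745665   70.60054578] [3.13911552e+00 2.54127544e-03 1.74739832e+00] [-6.21416592e-01  4.71917595e-01  1.92704733e+00 -8.36942246e-07
  7.39078893e-01 -7.98021116e-01] [0.95708801 0.17507524 1.44683553]
```

Emit:
send_rows(moves=[[[0,0.002,-0.025,0,0,0,0.5],[0,0,-0.021,0,0,0,0.5],[0,0,0,0,0,0,0.5],[0,0,0,0,0,0,-1],[0,0,0,0,0,0,-1],[0,0,0,0,0,0,-1],[0,0,0,0,0,0,-1],[0,0,0,0,0,0,-1],[0,0,0,0,0,0,-1],[0,0,0,0,0,0,-1]]], grip_force=60)

```text
clock: 3.3
eef_pos: [448.3, -316.9, 24.1]
tcp_rot: [3.14, 0.002, 1.748]
contact_force: [0.0, 0.1, 6.2]
opening: 0.367
grasp_force: 60.1
```

Emit:
send_rows(moves=[[[0,0,0.03,0,0,0,-1],[0,0,0.05,0,0,0,-1],[0,0,0.05,0,0,0,-1],[0.01,0.01,0.045,0,0,0,-1],[0.025,0.035,0,0,0,0,-1],[0.025,0.04,0,0,0,0,-1],[0.025,0.04,0,0,0,0,-1],[0.025,0.04,0,0,0,0,-1],[0,0.015,0,0,0,0,-1],[0,0,0,0,0,0,-1]]])

```text
clock: 4.3
eef_pos: [557.3, -134.2, 198.0]
tcp_rot: [3.141, -0.0, 1.751]
contact_force: [0.4, -0.4, -1.8]
opening: 0.36
grasp_force: 59.7
```

```bash
python3 - <<'E'
from h import *
v=shot('wrist','w3.png'); print(v['s']['eef_pos'],v['s']['tcp_rot'],v['s']['opening'])
for c in('red','yellow','blue'):
  for b in blobs(v['img'],c,100):
    p=barends(b); P=plane(v,p,12); print(c,p.round().tolist(),P[:,:2].round(1).tolist())
E
```

```text
[ 557.25106373 -134.16678822  197.97720156] [ 3.14131097e+00 -5.00532221e-05  1.75085583e+00] 0.359860658574928
red [[245.0, 112.0], [373.0, 93.0], [410.0, 348.0], [282.0, 366.0]] [[484.7, -89.6], [593.5, -53.5], [694.6, -308.7], [559.5, -359.0]]
red [[49.0, 182.0], [100.0, 221.0], [7.0, 344.0], [-44.0, 304.0]] [[309.6, -187.1], [357.9, -218.5], [257.7, -383.1], [207.5, -341.9]]
yellow [[639.0, 0.0], [639.0, 22.0], [595.0, 22.0], [595.0, 0.0]] [[791.7, 57.0], [799.0, 41.7], [762.9, 35.1], [756.3, 50.5]]
yellow [[273.0, -1.0], [282.0, 0.0], [271.0, 68.0], [262.0, 66.0]] [[496.7, 4.2], [503.8, 4.4], [502.3, -48.6], [494.8, -48.8]]
blue [[332.0, 72.0], [334.0, 59.0], [375.0, 66.0], [373.0, 80.0]] [[554.7, -42.9], [554.6, -32.0], [590.7, -31.5], [591.1, -42.5]]
```

View pics/w3.png

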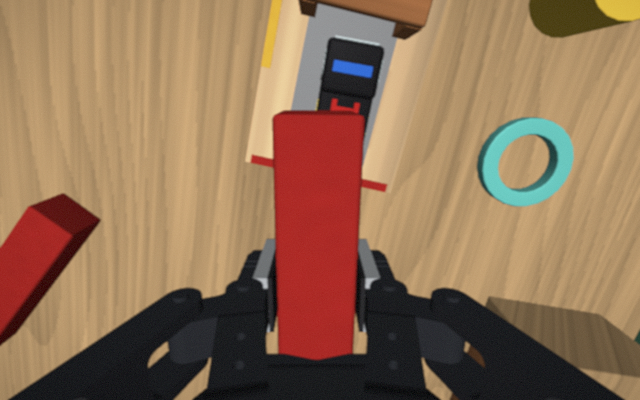

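The held kerb hides the middle of the red stripe. Its visible ends are at (251,157) and (386,188). The engine's cab is at (352,68), and its rear is hidden.

```bash
python3 - <<'E'
from h import *
s=sense(); im=cv2.imread('pics/w3.png')[:,:,::-1].copy()
f=shot('wrist'); f['img']=im
m=mask(im,'red')
ys,xs=np.nonzero(m); 
for lo,hi in((235,271),(366,400)):
    k=(xs>=lo)&(xs<=hi)&(ys>140)&(ys<200); P=plane(f,np.c_[xs[k],ys[k]],12)[:,:2]
    i=P[:,0].argsort(); print(P[i[:4]].mean(0),P[i[-4:]].mean(0),len(P))
k=((xs<271)&(xs>235)|(xs>366)&(xs<400))&(ys>140)&(ys<200)
P=plane(f,np.c_[xs[k],ys[k]],12)[:,:2]; print('fit dy/dx',np.polyfit(P[:,0],P[:,1],1))
E
```

```text
[ 496.6622129  -132.57559917] [ 514.38464728 -135.11929102] 144
[ 605.2764938  -135.26765804] [ 625.30757728 -137.62232401] 149
fit dy/dx [-3.93335448e-02 -1.13103821e+02]
```

Emit:
send_rows(moves=[[[0,-0.01,0,0,0,-0.149,-1],[0,-0.01,0,0,0,-0.149,-1],[0,-0.01,0,0,0,-0.149,-1],[0,-0.01,0,0,0,-0.149,-1],[0,-0.01,0,0,0,-0.149,-1],[0.002,0,0,0,0,-0.149,-1],[0,0,0,0,0,-0.149,-1],[0,0,0,0,0,-0.149,-1],[0,0,0,0,0,-0.149,-1],[0,0,0,0,0,-0.149,-1]]])

```text
clock: 5.4
eef_pos: [558.3, -188.0, 197.6]
tcp_rot: [3.141, 0.0, 0.25]
contact_force: [-0.7, -0.6, -0.6]
opening: 0.365
grasp_force: 59.5
```

Emit:
send_rows(moves=[[[0,0,-0.02,0,0,-0.149,-1],[0,0,-0.03,0,0,-0.149,-1],[0,0,-0.03,0,0,0,-1],[0,0,0,0,0,0,-1],[0,0,0,0,0,0,-1]]])

```text
clock: 5.9
eef_pos: [558.6, -187.3, 117.7]
tcp_rot: [-3.142, 0.001, -0.041]
contact_force: [0.5, 0.1, 0.1]
opening: 0.36
grasp_force: 59.6
```

```bash
python3 - <<'E'
from h import *
v=shot('wrist','w4.png'); print(v['s']['eef_pos'],v['s']['tcp_rot'],v['s']['opening'])
E
```

```text
[ 558.61445702 -187.2967147   117.66814736] [-3.14150661e+00  8.60111180e-04 -4.10998026e-02] 0.3600726359685477
```

View pics/w4.png

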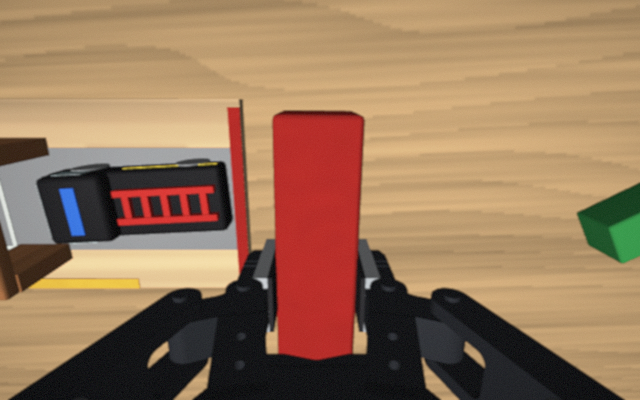

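This view shows the red stripe's outer rim from (240,105) to (248,255), the engine at (140,200) with its rear at the rim, and the held kerb aligned and clear of the board.

```bash
python3 - <<'E'
from h import *
v=shot('wrist'); m=mask(v['img'],'red')
E=[(np.nonzero(m[r,222:262])[0].max()+222+.5,r) for r in range(114,235,5)]
I=[(np.nonzero(m[r,226:262])[0].min()+226-.5,r) for r in range(114,155,5)]
P=plane(v,E,12); print('rim',P[[0,-1]].round(1),np.polyfit(P[:,0],P[:,1],1)); print('inner',plane(v,I,12)[[0,-1]].round(1))
top=np.nonzero(m[:,228:240].any(1))[0]; top=top[top>95].min(); print('far end row',top, plane(v,(233,top),12))
# triangulate far end of stripe: w3 far tip (386,188) camera pose of w3 rebuilt
T=np.array(grab_frame('wrist')['T_tool_cam'],float)
Rt=R.from_euler('xyz',[3.14131,-5e-5,1.750856]).as_matrix()
w3=dict(K=v['K'],Rc=Rt@T[:3,:3],c=Rt@T[:3,3]+np.array([557.25,-134.17,197.98]))
print(tri(w3,(386,187),v,(234,top)))
E
```

```text
rim [[ 621.3 -140.2   12. ]
 [ 534.9 -136.5   12. ]] [-4.16277597e-02 -1.14080928e+02]
inner [[ 621.7 -131.6   12. ]
 [ 594.8 -131.3   12. ]]
far end row 110 [[ 624.14946364 -134.83633179   12.        ]]
(array([ 624.75523523, -134.84039561,   11.04742293]), np.float64(1.5807441508355777))
```

Emit:
send_rows(moves=[[[0.001,0,-0.04,0,0,0,-1],[0,0,-0.04,0,0,0,-1],[0,0,-0.013,0,0,0,-1],[0,0,0,0,0,0,-1],[0,0,0,0,0,0,0.05],[0,0,0,0,0,0,0.05],[0,0,0,0,0,0,0.05],[0,0,0,0,0,0,0.05]]])

```text
clock: 6.85
eef_pos: [560.6, -186.3, 25.0]
tcp_rot: [3.141, -0.001, -0.04]
contact_force: [-0.1, 0.5, 1.0]
opening: 0.528
grasp_force: 0.0
```

Emit:
send_rows(moves=[[[0,0,0.04,0,0,0,0.05],[0,0,0.04,0,0,0,-1],[0,-0.04,0,0,0,0,-1],[0,-0.02,0,0,0,0,-1],[0,0,0,0,0,0,-1],[0,0,0,0,0,0,-1]]])

```text
clock: 7.45
eef_pos: [559.9, -246.1, 104.2]
tcp_rot: [-3.141, 0.0, -0.041]
contact_force: [0.2, 0.6, -0.3]
opening: 0.001
grasp_force: 0.0
```

```bash
python3 - <<'E'
from h import *
v=shot('wrist','w5.png'); print(v['s']['eef_pos'],v['s']['tcp_rot'],v['s']['opening'])
for b in blobs(v['img'],'red',300):
    p=barends(b); P=plane(v,p,32)[:,:2]; print(p.round().tolist(),P.round(1).tolist(),P.mean(0))
E
```

```text
[ 559.85959985 -246.10706985  104.24103233] [-3.14119580e+00  2.84502141e-04 -4.13681113e-02] 0.0013521786333379284
[[187.0, 111.0], [249.0, 106.0], [264.0, 294.0], [203.0, 299.0]] [[625.9, -175.6], [627.3, -210.8], [505.8, -209.4], [503.6, -167.9]] [ 565.63366849 -190.93402803]
[[114.0, 197.0], [116.0, 236.0], [1.0, 242.0], [-0.0, 202.0]] [[577.3, -123.8], [551.5, -119.6], [550.7, -45.9], [576.6, -52.7]] [564.00154926 -85.49790789]
[[129.0, 116.0], [142.0, 114.0], [168.0, 296.0], [155.0, 298.0]] [[624.6, -142.3], [625.3, -149.6], [507.2, -144.9], [506.2, -136.4]] [ 565.81030043 -143.31311339]
```

View pics/w5.png

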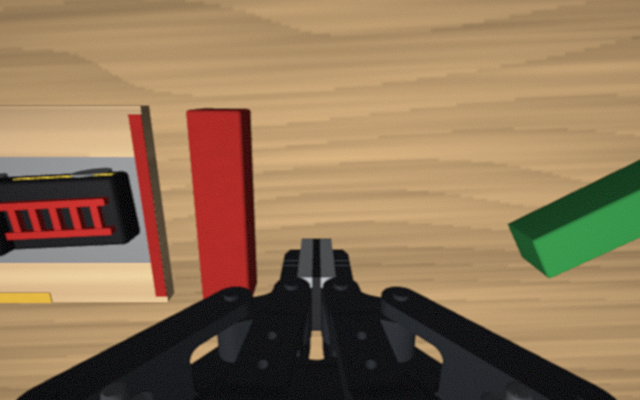

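The kerb stands parallel, about 33 mm off the rim, with its left face at pixel column 190 to 200. I'll push it in from outside with the fingers closed.

Emit:
send_rows(moves=[[[0.001,0,-0.04,0,0,0,-1],[0,0,-0.04,0,0,0,-1],[0,0.01,0,0,0,0,-1],[0,0.01,0,0,0,0,-1],[0,0.01,0,0,0,0,-1],[0,0.01,0,0,0,0,-1],[0,0.01,0,0,0,0,-1],[0,0,0,0,0,0,-1]]])

```text
clock: 8.3
eef_pos: [561.6, -194.8, 25.3]
tcp_rot: [3.141, -0.001, -0.039]
contact_force: [-0.9, 0.1, 0.1]
opening: -0.003
grasp_force: 0.0
```

Emit:
send_rows(moves=[[[0,0.003,0,0,0,0,-1],[0,0.003,0,0,0,0,-1],[0,0,0,0,0,0,-1]]])

```text
clock: 8.6
eef_pos: [561.2, -190.1, 24.3]
tcp_rot: [-3.142, 0.0, -0.04]
contact_force: [1.1, -0.3, 0.0]
opening: -0.002
grasp_force: 0.0
```

```bash
python3 - <<'E'
from h import *
v=shot('wrist','w6.png'); print(v['s']['eef_pos'],v['s']['tcp_rot'],v['s']['contact_force'])
E
```

```text
[ 561.15184865 -190.07228243   24.29963322] [-3.14153040e+00  3.97300045e-05 -4.04167341e-02] [ 1.06397955 -0.33223992  0.03493508]
```

View pics/w6.png

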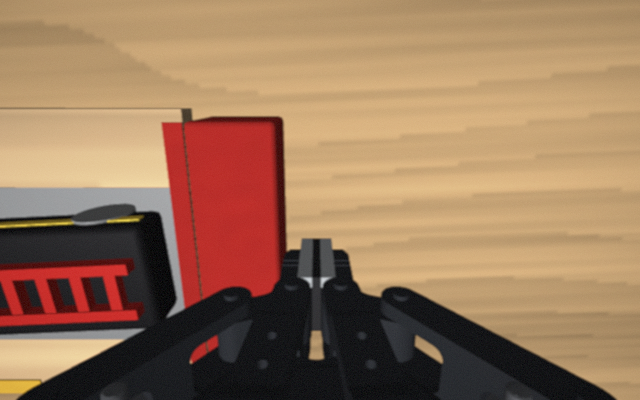

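The kerb now overlaps the rim line at about column 195, with its far end at (282,120), so it is close to flush. I'll push gently until the force rises.

Emit:
send_rows(moves=[[[0,0.002,0,0,0,0,-1],[0,0.001,0,0,0,0,-1],[0,0,0,0,0,0,-1]]])

```text
clock: 8.95
eef_pos: [561.1, -187.1, 24.2]
tcp_rot: [-3.142, 0.0, -0.04]
contact_force: [0.0, 0.0, -0.7]
opening: -0.0
grasp_force: 0.1
```

Emit:
send_rows(moves=[[[0,0.001,0,0,0,0,-1],[0,0.001,0,0,0,0,-1],[0,0,0,0,0,0,-1]]])

```text
clock: 9.25
eef_pos: [561.2, -185.0, 24.3]
tcp_rot: [-3.142, 0.0, -0.04]
contact_force: [0.0, -0.9, -0.4]
opening: -0.003
grasp_force: 0.1
```

Emit:
send_rows(moves=[[[0,0.001,0,0,0,0,-1],[0,0.001,0,0,0,0,-1],[0,0,0,0,0,0,-1]]])

```text
clock: 9.55
eef_pos: [561.2, -183.0, 24.3]
tcp_rot: [-3.142, 0.0, -0.04]
contact_force: [0.1, -0.7, 0.2]
opening: 0.0
grasp_force: 0.1
```

Emit:
send_rows(moves=[[[0,0.001,0,0,0,0,-1],[0,0,0,0,0,0,-1]]])

```text
clock: 9.75
eef_pos: [561.2, -182.3, 24.4]
tcp_rot: [3.141, -0.0, -0.04]
contact_force: [-0.9, -2.6, 1.7]
opening: -0.0
grasp_force: 1.0
```

```bash
python3 - <<'E'
from h import *
v=shot('wrist','w7.png'); print(v['s']['eef_pos'],v['s']['contact_force'])
im=cv2.imread('pics/w7.png')[100:320,120:320]; cv2.imwrite('pics/w7c.png',cv2.resize(im,None,fx=2.7,fy=2.7,interpolation=cv2.INTER_CUBIC))
E
```

```text
[ 561.21005855 -182.30318623   24.37081824] [-0.87631262 -2.55971087  1.68290656]
```

View pics/w7c.png

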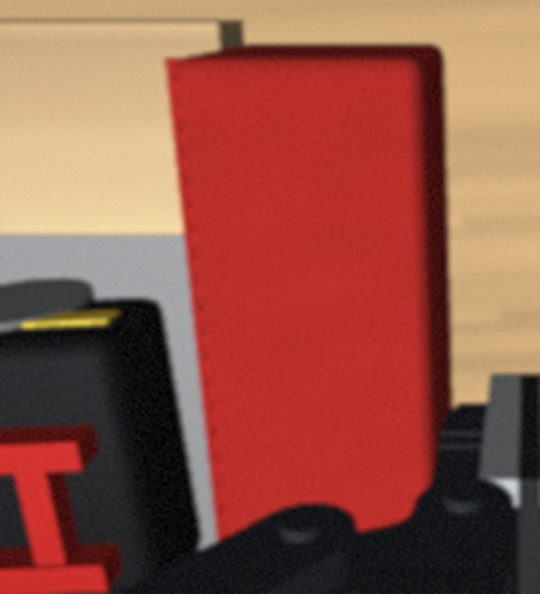

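The kerb covers the stripe and the force is starting to rise. I'll push once more to confirm contact, then back off.

Emit:
send_rows(moves=[[[0,0.001,0,0,0,0,-1],[0,0,0,0,0,0,-1],[0,0,0,0,0,0,-1]]])

```text
clock: 10.1
eef_pos: [561.2, -182.0, 24.6]
tcp_rot: [3.14, -0.0, -0.04]
contact_force: [-2.2, -6.9, 3.2]
opening: 0.001
grasp_force: 3.5
```

Emit:
send_rows(moves=[[[0,0.001,0,0,0,0,-1],[0,0,0,0,0,0,-1],[0,0,0,0,0,0,-1]]])

```text
clock: 10.4
eef_pos: [561.3, -181.8, 24.9]
tcp_rot: [3.14, -0.001, -0.04]
contact_force: [-3.2, -11.9, 5.8]
opening: 0.001
grasp_force: 5.9
```

Emit:
send_rows(moves=[[[0,-0.01,0,0,0,0,-1],[0,-0.01,0.03,0,0,0,-1],[0,0,0.05,0,0,0,-1],[0,0,0.05,0,0,0,-1],[0,0,0.05,0,0,0,-1]]])

```text
clock: 10.9
eef_pos: [560.8, -200.1, 205.9]
tcp_rot: [-3.141, 0.001, -0.041]
contact_force: [0.2, -0.5, -0.3]
opening: 0.001
grasp_force: 0.0
```

Emit:
send_rows(moves=[[[-0.011,0.05,0,0,0,0.126,0.5],[-0.011,0.05,0,0,0,0.126,0.5],[-0.011,0.05,0,0,0,0.126,0.5],[-0.011,0.05,0,0,0,0.126,0.5],[-0.011,0.05,0,0,0,0.126,0.5],[-0.011,0.05,0,0,0,0.126,0.5],[-0.011,0.05,0,0,0,0.126,0.5],[-0.011,0.05,0,0,0,0.126,0.5],[-0.011,0.05,0,0,0,0.126,0.5],[-0.011,0.05,0,0,0,0.126,0.5]]])

```text
clock: 11.9
eef_pos: [452.9, 290.2, 204.4]
tcp_rot: [-3.141, -0.0, 1.225]
contact_force: [0.9, -0.1, 0.2]
opening: 0.748
grasp_force: 0.0
```

```bash
cat >> h.py <<'E'
def bars(v,col,z,amin=300):
    for b in blobs(v['img'],col,amin):
        p=barends(b); P=plane(v,p,z)[:,:2]; e1=(P[0]+P[1])/2; e2=(P[2]+P[3])/2; d=e2-e1
        print(col,p.round().tolist(),P.round(1).tolist(),'mid',P.mean(0).round(1),'len',round(np.linalg.norm(d),1),'ang',round(np.arctan2(d[1],d[0])%np.pi,3))
E
python3 - <<'E'
from h import *
v=shot('wrist','w8.png'); print(v['s']['eef_pos'],v['s']['tcp_rot']); bars(v,'yellow',32)
E
```

```text
[452.9211538  290.16035608 204.35000941] [-3.14133922e+00 -4.17101227e-04  1.22499582e+00]
yellow [[279.0, 59.0], [316.0, 56.0], [327.0, 205.0], [290.0, 208.0]] [[458.7, 394.5], [487.8, 386.1], [453.7, 262.3], [420.7, 271.5]] mid [455.3 328.6] len 128.5 ang 1.287
yellow [[609.0, 264.0], [639.0, 264.0], [639.0, 310.0], [609.0, 310.0]] [[692.4, 112.2], [719.9, 102.3], [715.4, 48.8], [686.7, 59.1]] mid [703.6  80.6] len 53.5 ang 1.476
```

Emit:
send_rows(moves=[[[0.002,0.02,-0.03,0,0,0.03,0.5],[0,0.018,-0.03,0,0,0.032,0.5],[0,0,-0.02,0,0,0,0.5],[0,0,0,0,0,0,0.5],[0,0,0,0,0,0,0.5]]])

```text
clock: 12.45
eef_pos: [455.7, 326.0, 124.4]
tcp_rot: [-3.141, 0.001, 1.281]
contact_force: [0.4, -0.4, -0.3]
opening: 0.753
grasp_force: 0.0
```

```bash
python3 - <<'E'
from h import *
v=shot('wrist','w9.png'); print(v['s']['eef_pos'],v['s']['tcp_rot']); bars(v,'yellow',32)
E
```

```text
[455.68878947 325.9521776  124.35939008] [-3.14084444e+00  6.27899599e-04  1.28142911e+00]
yellow [[288.0, 102.0], [337.0, 102.0], [337.0, 285.0], [288.0, 285.0]] [[458.6, 395.3], [487.7, 386.7], [453.2, 262.9], [419.0, 273.0]] mid [454.6 329.5] len 128.5 ang 1.279
```

The corners agree across the two views at z = 32, so the height is confirmed. I'll grasp at (454.8,329).

Emit:
send_rows(moves=[[[-0.001,0.003,-0.04,0,0,0,0.5],[0,0,-0.04,0,0,0,0.5],[0,0,-0.02,0,0,0,0.5],[0,0,0,0,0,0,0.5],[0,0,0,0,0,0,-1],[0,0,0,0,0,0,-1],[0,0,0,0,0,0,-1],[0,0,0,0,0,0,-1],[0,0,0,0,0,0,-1]]])

```text
clock: 13.4
eef_pos: [456.2, 330.0, 26.5]
tcp_rot: [3.139, -0.003, 1.282]
contact_force: [-0.1, -0.8, 6.0]
opening: 0.363
grasp_force: 60.5
```

Emit:
send_rows(moves=[[[0,0,0.03,0,0,0,-1],[0,0,0.05,0,0,0,-1],[0,0,0.02,0,0,0,-1],[0.002,-0.03,0.05,0,0,0.05,-1],[0.002,-0.04,0,0,0,0.05,-1],[0.002,-0.04,0,0,0,0.05,-1],[0.002,-0.04,0,0,0,0.05,-1],[0,-0.04,0,0,0,0.05,-1],[0,0,0,0,0,0,-1]]])

```text
clock: 14.3
eef_pos: [462.1, 139.9, 168.4]
tcp_rot: [3.141, 0.001, 1.53]
contact_force: [-0.6, 0.7, -0.9]
opening: 0.363
grasp_force: 59.9
```

```bash
python3 - <<'E'
from h import *
v=shot('wrist','w10.png'); print(v['s']['eef_pos'],v['s']['tcp_rot'],v['s']['opening'])
bars(v,'yellow',12,60);bars(v,'blue',12,60);bars(v,'red',12,60)
E
```

```text
[462.14696016 139.86670163 168.37456087] [3.14054017e+00 6.64386981e-04 1.53046510e+00] 0.3629017106536445
yellow [[273.0, 115.0], [360.0, 115.0], [360.0, 360.0], [273.0, 360.0]] [[430.0, 196.9], [500.5, 194.1], [499.7, -48.0], [411.7, -44.4]] mid [460.5  74.6] len 241.9 ang 1.531
yellow [[579.0, 258.0], [603.0, 217.0], [663.0, 254.0], [639.0, 294.0]] [[700.4, 58.4], [715.3, 97.3], [777.4, 59.0], [764.4, 17.2]] mid [739.4  58. ] len 74.5 ang 2.58
yellow [[356.0, 325.0], [363.0, 325.0], [363.0, 354.0], [356.0, 354.0]] [[496.0, -6.1], [502.8, -6.4], [502.8, -40.8], [495.7, -40.5]] mid [499.3 -23.4] len 34.3 ang 1.567
blue [[524.0, 152.0], [524.0, 159.0], [371.0, 159.0], [371.0, 152.0]] [[637.5, 158.4], [638.2, 152.5], [509.7, 157.6], [509.6, 163.5]] mid [573.7 158. ] len 128.3 ang 3.102
blue [[445.0, 378.0], [445.0, 387.0], [425.0, 387.0], [425.0, 378.0]] [[587.3, -74.1], [588.0, -85.8], [567.2, -85.0], [566.6, -73.3]] mid [577.3 -79.5] len 20.7 ang 3.101
```

View pics/w10.png

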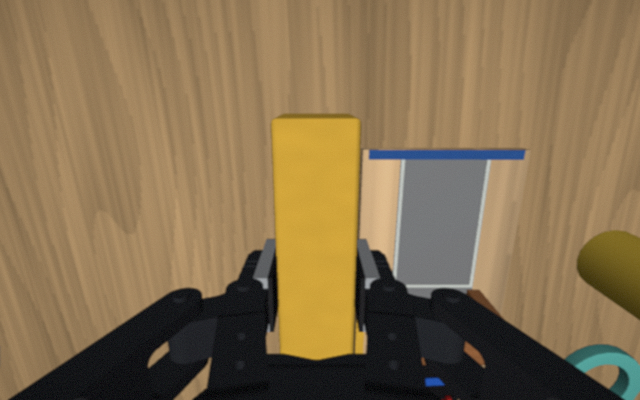

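The blue stripe is at (447,155), with its middle at world (573.7,158). The board's centre is therefore about (567.3,11.9) with a yaw of 1.529. The yellow kerb is held well. I'll lower it about 30 mm outside the yellow edge.

Emit:
send_rows(moves=[[[-0.003,-0.04,0,0,0,0,-1],[-0.003,-0.04,0,0,0,0,-1],[-0.004,-0.043,0,0,0,0,-1],[0,0,-0.05,0,0,0,-1],[0,0,-0.05,0,0,0,-1],[0,0,-0.041,0,0,0,-1],[0,0,0,0,0,0,-1],[0,0,0,0,0,0,0.05],[0,0,0,0,0,0,0.05],[0,0,0,0,0,0,0.05]]])

```text
clock: 15.35
eef_pos: [453.4, 20.9, 27.3]
tcp_rot: [3.139, -0.0, 1.532]
contact_force: [0.1, 0.3, -0.5]
opening: 0.525
grasp_force: 0.0
```

Emit:
send_rows(moves=[[[0,0,0.03,0,0,0,0.05],[0,0,0.05,0,0,0,-1],[-0.04,0,0,0,0,0,-1],[-0.02,0,0,0,0,0,-1],[0,0,0,0,0,0,-1],[0,0,0,0,0,0,-1]]])

```text
clock: 15.95
eef_pos: [393.2, 20.6, 107.1]
tcp_rot: [3.139, -0.0, 1.532]
contact_force: [0.7, 0.0, -1.0]
opening: 0.002
grasp_force: 0.0
```

```bash
python3 - <<'E'
from h import *
v=shot('wrist','w11.png'); print(v['s']['eef_pos'],v['s']['tcp_rot'],v['s']['opening'])
bars(v,'yellow',32,60)
E
```

```text
[393.2077197   20.61517169 107.14598654] [ 3.13891103e+00 -2.56826529e-04  1.53193470e+00] 0.0017029098990380158
yellow [[385.0, 102.0], [445.0, 105.0], [434.0, 298.0], [373.0, 294.0]] [[436.0, 86.9], [470.6, 83.6], [471.2, -42.9], [430.4, -38.4]] mid [452.   22.3] len 125.9 ang 1.551
yellow [[481.0, 107.0], [492.0, 109.0], [466.0, 290.0], [455.0, 288.0]] [[490.8, 81.6], [497.7, 80.4], [493.0, -37.7], [485.0, -36.1]] mid [491.6  22. ] len 118.0 ang 1.527
```

View pics/w11.png

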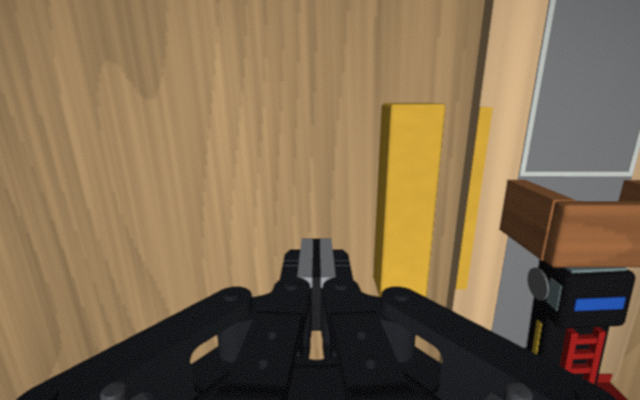

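The kerb stands parallel about 30 mm off the stripe, at columns 385 to 445 against 455 to 490, and within about 5 mm of centre. I'll push it in as I did the red one.

Emit:
send_rows(moves=[[[0,0,-0.04,0,0,0,-1],[0,0,-0.042,0,0,0,-1],[0.01,0,0,0,0,0,-1],[0.01,-0.001,0,0,0,0,-1],[0.01,0,0,0,0,0,-1],[0.01,-0.001,0,0,0,0,-1],[0.01,0,0,0,0,0,-1],[0.004,0,0,0,0,0,-1],[0,0,0,0,0,0,-1]]])

```text
clock: 16.9
eef_pos: [447.6, 18.5, 24.7]
tcp_rot: [3.14, -0.0, 1.532]
contact_force: [-0.1, 0.1, -0.8]
opening: -0.001
grasp_force: 0.0
```

Emit:
send_rows(moves=[[[0.002,0,0,0,0,0,-1],[0.001,0,0,0,0,0,-1],[0,0,0,0,0,0,-1]]])

```text
clock: 17.2
eef_pos: [449.2, 18.5, 24.1]
tcp_rot: [-3.141, 0.0, 1.532]
contact_force: [-0.3, 0.9, -0.2]
opening: 0.002
grasp_force: 0.0
```

Emit:
send_rows(moves=[[[0.001,0,0,0,0,0,-1],[0.001,0,0,0,0,0,-1],[0,0,0,0,0,0,-1]]])

```text
clock: 17.5
eef_pos: [450.4, 18.5, 23.9]
tcp_rot: [-3.139, 0.0, 1.532]
contact_force: [-5.0, 0.4, 3.3]
opening: 0.004
grasp_force: 2.4
```

Emit:
send_rows(moves=[[[0.001,0,0,0,0,0,-1],[0,0,0,0,0,0,-1],[0,0,0,0,0,0,-1]]])

```text
clock: 17.8
eef_pos: [450.5, 18.5, 23.8]
tcp_rot: [-3.138, 0.0, 1.532]
contact_force: [-8.0, 1.1, 6.2]
opening: -0.0
grasp_force: 3.9
```

Emit:
send_rows(moves=[[[0.001,0,0,0,0,0,-1],[0,0,0,0,0,0,-1],[0,0,0,0,0,0,-1]]])

```text
clock: 18.1
eef_pos: [450.5, 18.4, 23.7]
tcp_rot: [-3.136, 0.0, 1.532]
contact_force: [-10.4, 1.5, 8.2]
opening: -0.0
grasp_force: 5.2
```

```bash
python3 - <<'E'
from h import *
v=shot('wrist','w12.png'); print(v['s']['eef_pos'],v['s']['contact_force'])
im=cv2.imread('pics/w12.png')[60:330,300:640]; cv2.imwrite('pics/w12c.png',cv2.resize(im,None,fx=2,fy=2,interpolation=cv2.INTER_CUBIC))
E
```

```text
[450.46446995  18.43917281  23.66780214] [-10.36012767   1.48302862   8.21806438]
```

View pics/w12c.png

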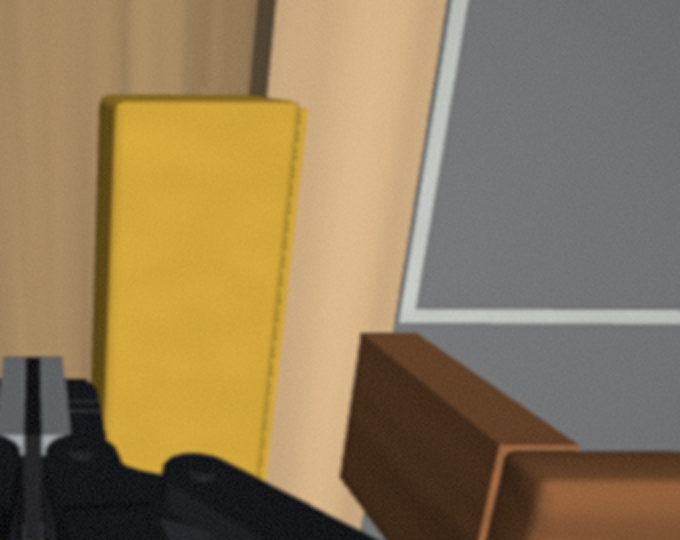

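The yellow kerb covers its stripe and is flush, with a hairline seam at columns 270 to 300 and a 10 N reaction. Next I retreat and look over the engine and the red kerb.

Emit:
send_rows(moves=[[[-0.01,0,0,0,0,0,-1],[-0.01,0,0.03,0,0,0,-1],[0,0,0.05,0,0,0,-1],[0,0,0.05,0,0,0,-1],[0,0,0.03,0,0,0,0.5],[0.03,-0.04,0,0,0,0,0.5],[0.035,-0.04,0,0,0,0,0.5],[0.035,-0.04,0,0,0,0,0.5],[0.035,-0.035,0,0,0,0,0.5],[0,0,0,0,0,0,0.5]]])

```text
clock: 19.15
eef_pos: [568.8, -136.0, 184.5]
tcp_rot: [3.136, 0.002, 1.529]
contact_force: [0.3, 0.5, -0.1]
opening: 0.749
grasp_force: 0.0
```

```bash
python3 - <<'E'
from h import *
v=shot('wrist','w13.png'); print(v['s']['eef_pos'],v['s']['tcp_rot'],v['s']['opening'])
bars(v,'red',32,60);bars(v,'yellow',32,60);bars(v,'blue',48,40)
E
```

```text
[ 568.82439862 -135.98076874  184.46576258] [3.13613312e+00 1.98484756e-03 1.52921591e+00] 0.7488909771179635
red [[41.0, 241.0], [104.0, 268.0], [42.0, 410.0], [-20.0, 383.0]] [[324.2, -179.0], [373.5, -207.6], [273.3, -370.0], [219.6, -332.5]] mid [ 297.6 -272.3] len 188.2 ang 0.996
red [[415.0, 191.0], [415.0, 232.0], [267.0, 232.0], [267.0, 191.0]] [[654.1, -147.0], [655.7, -184.9], [524.9, -179.2], [528.0, -141.7]] mid [ 590.7 -163.2] len 128.6 ang 3.099
red [[376.0, 94.0], [377.0, 178.0], [234.0, 179.0], [233.0, 95.0]] [[620.4, -65.8], [621.6, -134.2], [501.1, -130.2], [508.0, -62.1]] mid [562.8 -98.1] len 116.5 ang 3.108
yellow [[165.0, 0.0], [208.0, -4.0], [215.0, 76.0], [172.0, 80.0]] [[465.8, 6.0], [497.3, 7.2], [495.6, -47.5], [462.1, -48.9]] mid [480.2 -20.8] len 54.8 ang 1.521
yellow [[213.0, 0.0], [224.0, -1.0], [229.0, 78.0], [218.0, 79.0]] [[500.4, 4.6], [508.3, 4.8], [506.2, -49.6], [497.9, -49.8]] mid [503.2 -22.5] len 54.4 ang 1.528
blue [[331.0, 52.0], [332.0, 66.0], [288.0, 68.0], [287.0, 54.0]] [[584.8, -35.5], [585.1, -45.0], [553.4, -45.4], [553.5, -35.8]] mid [569.2 -40.4] len 31.5 ang 0.011
```

View pics/w13.png

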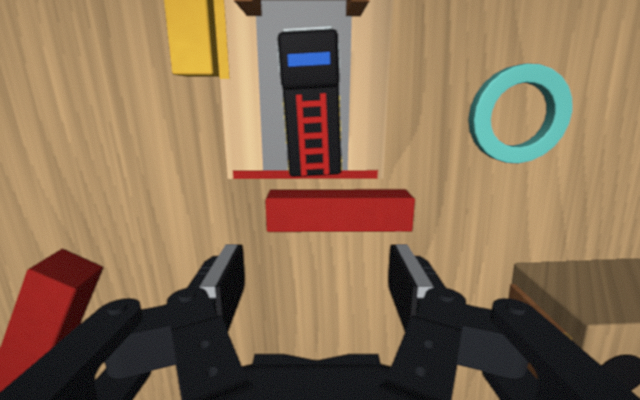

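A knock has happened. The red kerb now sits at (340,212), about 30 mm to the right and 12 mm away from the red rim. The engine is at (312,100) and the yellow kerb is still flush. I'll measure the red kerb, and the toy box corner at (512,262) for clearance.

```bash
python3 - <<'E'
from h import *
v=shot('wrist'); print(v['s']['eef_pos'])
im=v['img']; h=cv2.cvtColor(im,cv2.COLOR_RGB2HSV)
m=(mask(im,'red')>0)&(h[:,:,2]>125); m[:182]=0; m[:, :240]=0
print('V rows at col 340',h[185:236:3,340,2])
c=max(cv2.findContours(m.astype(np.uint8),0,1)[0],key=cv2.contourArea); p=barends(c); P=plane(v,p,32)[:,:2]
print('kerb top',p.round(1).tolist(),P.round(1).tolist(),P.mean(0))
d=(h[:,:,2]<60)&(np.arange(400)[:,None]<180); d[:,:272]=0; d[:,345:]=0; d[:24]=0
ys,xs=np.nonzero(d)
for r in range(30,178,12):
    k=xs[ys==r]; print(r,k.min(),k.max(),plane(v,(k.mean(),r),48)[0,:2].round(1),plane(v,[(k.min(),r),(k.max(),r)],48)[:,0].round(1))
t=shot('top')
print('box corner',tri(v,(512,262),t,(370,128)))
bars(t,'red',32,60); 
E
```

```text
[ 566.22247967 -133.95685111  183.85067363]
V rows at col 340 [186 188 144 102 109 130 169 170 170 170 171 166 169 169 168 167 161]
kerb top [[418.0, 200.0], [418.0, 234.0], [271.0, 234.0], [271.0, 200.0]] [[653.6, -152.7], [655.0, -184.2], [525.3, -178.8], [527.7, -147.4]] [ 590.4128556  -165.77433551]Traceback (most recent call last):
  File "<stdin>", line 11, in <module>
    return umr_minimum(a, axis, None, out, keepdims, initial, where)
ValueError: zero-size array to reduction operation minimum which has no identity
```

```bash
python3 - <<'E'
from h import *
v=shot('wrist'); t=shot('top')
im=v['img']; h=cv2.cvtColor(im,cv2.COLOR_RGB2HSV)
d=(h[:,:,2]<60); d[:,:272]=0; d[:,345:]=0
for r in range(32,178,16):
    k=np.nonzero(d[r])[0]
    if len(k): print(r,k.min(),k.max(),plane(v,(k.mean(),r),48)[0,:2].round(1),plane(v,[(k.min(),r),(k.max(),r)],48)[:,0].round(1))
rows=np.nonzero(d[:182,290:335].sum(1)>15)[0]; print('rows',rows.min(),rows.max(),plane(v,[(310,rows.min()),(313,rows.max())],48)[:,:2])
print('box corner',tri(v,(512,262),t,(370,128)))
# ladder in both views: height check
b=[c for c in blobs(t['img'],'red',60) if abs(cv2.minAreaRect(c)[0][0]-326)<15]
for c in b: print('top ladder',cv2.minAreaRect(c))
print('windscreen tri', [cv2.minAreaRect(c)[0] for c in blobs(t['img'],'blue',8)][-1])
bb=[cv2.minAreaRect(c)[0] for c in blobs(v['img'],'blue',40)]; tb=[cv2.minAreaRect(c)[0] for c in blobs(t['img'],'blue',8)][-1]
print(bb,tb,tri(v,bb[0],t,tb))
E
```

```text
48 286 344 [568.4 -29.1] [547.8 589.1]
64 287 344 [567.1 -39.7] [547.8 588.9]
80 288 344 [568.3 -50.7] [547.8 588.7]
96 290 344 [568.6 -62. ] [548.6 588.5]
112 292 344 [569.5 -73.6] [549.4 588.3]
128 293 344 [568.9 -85.4] [549.4 588.1]
144 294 344 [568.6 -97.5] [549.5 587.9]
160 295 344 [ 568.4 -110. ] [549.5 587.7]
176 296 344 [ 568.2 -122.8] [549.6 587.5]
rows 4 178 [[ 566.1470909    -0.94295165]
 [ 562.93554319 -124.17531567]]
box corner (array([ 801.57092594, -258.43930678,  -57.67357583]), np.float64(16.038911527570814))
top ladder ((326.5, 192.5), (7.0, 13.0), 90.0)
windscreen tri (245.92001342773438, 64.94000244140625)
[(316.5418701171875, 64.87896728515625)] (245.92001342773438, 64.94000244140625) (array([553.92149355, -56.0617823 , 925.26214556]), np.float64(108.94962548367151))
```

```bash
python3 - <<'E'
from h import *
v=shot('wrist'); t=shot('top')
for z in (0,40,60,80,100,120): print(z,'top L',plane(t,[(370,128),(369,134),(427,131)],z)[:,:2].round().tolist(),'w',plane(v,(516,262),z)[0,:2].round())
E
```

```text
0 top L [[790.0, -245.0], [769.0, -242.0], [784.0, -433.0]] w [ 762. -229.]
40 top L [[777.0, -239.0], [757.0, -236.0], [771.0, -421.0]] w [ 737. -207.]
60 top L [[771.0, -236.0], [751.0, -233.0], [765.0, -415.0]] w [ 724. -196.]
80 top L [[764.0, -233.0], [745.0, -230.0], [759.0, -409.0]] w [ 711. -185.]
100 top L [[758.0, -230.0], [739.0, -227.0], [752.0, -403.0]] w [ 699. -175.]
120 top L [[751.0, -227.0], [733.0, -224.0], [746.0, -397.0]] w [ 686. -164.]
```

The box corner is at about (764,-233), which leaves enough clearance. First I'll push the kerb's far end face along -x by about 30 mm.

Emit:
send_rows(moves=[[[0.04,-0.012,0,0,0,0,-1],[0.04,-0.012,0,0,0,0,-1],[0.03,-0.011,0,0,0,0,-1],[0,0,-0.04,0,0,0,-1],[0,0,-0.04,0,0,0,-1],[0,0,-0.04,0,0,0,-1],[0,0,-0.02,0,0,0,-1],[0,0,0,0,0,0,-1]]])

```text
clock: 20.25
eef_pos: [671.6, -165.2, 40.9]
tcp_rot: [-3.136, -0.001, 1.533]
contact_force: [-0.6, -0.5, 0.3]
opening: 0.003
grasp_force: 0.0
```

Emit:
send_rows(moves=[[[0.006,-0.003,0,0,0,0,-1],[0,0,-0.017,0,0,0,-1],[0,0,0,0,0,0,-1],[0,0,0,0,0,0,-1]]])

```text
clock: 20.65
eef_pos: [680.2, -169.7, 27.3]
tcp_rot: [-3.141, -0.0, 1.532]
contact_force: [0.1, 0.4, -0.2]
opening: -0.001
grasp_force: 0.0
```

Emit:
send_rows(moves=[[[-0.005,0,-0.002,0,0,0,-1],[-0.005,0.001,0,0,0,0,-1],[-0.005,0,0,0,0,0,-1],[-0.005,0,0,0,0,0,-1],[-0.005,0.001,0,0,0,0,-1],[-0.005,0,0,0,0,0,-1],[-0.005,0,0,0,0,0,-1],[-0.006,0,0,0,0,0,-1],[0,0,0,0,0,0,-1]]])

```text
clock: 21.55
eef_pos: [638.2, -167.7, 25.0]
tcp_rot: [-3.14, -0.0, 1.532]
contact_force: [-0.9, -0.2, 0.7]
opening: 0.002
grasp_force: 0.0
```

Emit:
send_rows(moves=[[[0.01,0,0,0,0,0,-1],[0.01,0,0.04,0,0,0,-1],[0,0,0.05,0,0,0,-1],[-0.04,-0.02,0.05,0,0,0,-1],[-0.04,-0.02,0.02,0,0,0,-1],[-0.02,-0.01,0,0,0,0,-1],[0,0,0,0,0,0,-1],[0,0,0,0,0,0,-1],[0,0,0,0,0,0,-1]]])

```text
clock: 22.45
eef_pos: [570.7, -212.4, 172.2]
tcp_rot: [3.141, -0.0, 1.532]
contact_force: [0.1, 0.2, -0.1]
opening: -0.0
grasp_force: 0.0
```

```bash
cat >> h.py <<'E'
def topface(v,col,z=32,vmin=125,roi=None):
    h=cv2.cvtColor(v['img'],cv2.COLOR_RGB2HSV); m=((mask(v['img'],col)>0)&(h[:,:,2]>vmin)).astype(np.uint8)
    if roi: k=np.zeros_like(m); k[roi[0]:roi[1],roi[2]:roi[3]]=1; m*=k
    for c in cv2.findContours(m,0,1)[0]:
        if cv2.contourArea(c)>150:
            p=barends(c); P=plane(v,p,z)[:,:2]; d=(P[2]+P[3]-P[0]-P[1])/2
            print(col,p.round().tolist(),P.round(1).tolist(),'mid',P.mean(0).round(1),'len',np.linalg.norm(d).round(1),'ang',(np.arctan2(d[1],d[0])%np.pi).round(3))
E
python3 - <<'E'
from h import *
v=shot('wrist','w14.png'); print(v['s']['eef_pos'],v['s']['tcp_rot'])
topface(v,'red')
E
```

```text
[ 570.68299766 -212.41848955  172.17090585] [ 3.14118837e+00 -1.22214584e-04  1.53209939e+00]
red [[514.0, 282.0], [528.0, 282.0], [528.0, 296.0], [514.0, 296.0]] [[742.6, -306.3], [755.0, -306.7], [757.0, -321.0], [744.4, -320.5]] mid [ 749.8 -313.6] len 14.3 ang 1.701
red [[-0.0, 193.0], [39.0, 193.0], [39.0, 324.0], [0.0, 324.0]] [[313.0, -207.9], [344.9, -209.1], [311.2, -333.5], [275.2, -332.1]] mid [ 311.1 -270.6] len 129.4 ang 1.291
red [[383.0, 108.0], [383.0, 149.0], [216.0, 149.0], [216.0, 108.0]] [[624.4, -152.5], [624.9, -183.8], [493.7, -178.8], [497.5, -147.6]] mid [ 560.1 -165.7] len 129.1 ang 3.103
red [[380.0, 80.0], [380.0, 90.0], [219.0, 90.0], [219.0, 80.0]] [[621.8, -132.2], [621.9, -139.3], [501.3, -134.7], [502.2, -127.6]] mid [ 561.8 -133.4] len 120.2 ang 3.103
red [[289.0, 0.0], [322.0, -1.0], [325.0, 72.0], [292.0, 73.0]] [[557.2, -76.6], [580.3, -76.7], [581.0, -124.9], [556.5, -124.9]] mid [ 568.7 -100.8] len 48.3 ang 1.57
```

The kerb is now centred at (560.1,-165.7) and parallel. Next is the push to flush.

Emit:
send_rows(moves=[[[-0.01,0,-0.04,0,0,0,-1],[0,0,-0.04,0,0,0,-1],[0,0,-0.04,0,0,0,-1],[0,0,-0.027,0,0,0,-1],[0,0.008,0,0,0,0,-1],[0,0.008,0,0,0,0,-1],[0,0.006,0,0,0,0,-1],[0,0.004,0,0,0,0,-1],[0,0,0,0,0,0,-1]]])

```text
clock: 23.4
eef_pos: [560.4, -186.1, 26.8]
tcp_rot: [3.14, 0.001, 1.533]
contact_force: [0.0, -0.5, -0.6]
opening: -0.004
grasp_force: 0.0
```

Emit:
send_rows(moves=[[[0,0.001,0,0,0,0,-1],[0,0.001,0,0,0,0,-1],[0,0,0,0,0,0,-1]]])

```text
clock: 23.7
eef_pos: [559.6, -184.8, 25.6]
tcp_rot: [3.141, 0.0, 1.532]
contact_force: [0.8, -0.1, 0.6]
opening: 0.005
grasp_force: 0.0
```

Emit:
send_rows(moves=[[[0,0.001,0,0,0,0,-1],[0,0.001,0,0,0,0,-1],[0,0,0,0,0,0,-1]]])

```text
clock: 24.0
eef_pos: [559.5, -182.7, 25.3]
tcp_rot: [-3.141, -0.0, 1.532]
contact_force: [-0.1, -1.0, -0.1]
opening: -0.002
grasp_force: 0.2
```

Emit:
send_rows(moves=[[[0,0.001,0,0,0,0,-1],[0,0.001,0,0,0,0,-1],[0,0,0,0,0,0,-1]]])

```text
clock: 24.3
eef_pos: [559.4, -180.5, 25.3]
tcp_rot: [-3.141, -0.0, 1.532]
contact_force: [-0.3, -0.3, 0.6]
opening: -0.001
grasp_force: 0.0
```

Emit:
send_rows(moves=[[[0,0.001,0,0,0,0,-1],[0,0.001,0,0,0,0,-1],[0,0,0,0,0,0,-1]]])

```text
clock: 24.6
eef_pos: [559.5, -179.4, 25.5]
tcp_rot: [3.141, 0.001, 1.532]
contact_force: [-1.3, -5.8, 1.0]
opening: 0.0
grasp_force: 2.9
```

Emit:
send_rows(moves=[[[0,0.001,0,0,0,0,-1],[0,0,0,0,0,0,-1],[0,0,0,0,0,0,-1]]])

```text
clock: 24.9
eef_pos: [559.5, -179.3, 25.7]
tcp_rot: [3.141, 0.002, 1.533]
contact_force: [-2.2, -10.9, 1.1]
opening: -0.002
grasp_force: 5.5
```

Emit:
send_rows(moves=[[[0,-0.01,0,0,0,0,-1],[0,-0.005,0.03,0,0,0,-1],[0,0,0.05,0,0,0,-1],[0,0,0.05,0,0,0,0.6],[0,0.03,0.03,0,0,0,0.6],[0.006,0.03,0,0,0,0,0.6],[0,0,0,0,0,0,0.6],[0,0,0,0,0,0,0.6],[0,0,0,0,0,0,0.6]]])

```text
clock: 25.8
eef_pos: [565.1, -133.2, 184.8]
tcp_rot: [-3.141, -0.0, 1.532]
contact_force: [-0.1, 0.0, 0.0]
opening: 0.801
grasp_force: 0.0
```

```bash
python3 - <<'E'
from h import *
v=shot('wrist','w15.png'); print(v['s']['eef_pos'],v['s']['tcp_rot'])
topface(v,'red'); topface(v,'yellow'); bars(v,'blue',48,40)
im=v['img']; h=cv2.cvtColor(im,cv2.COLOR_RGB2HSV)
d=((h[:,:,2]<60)).astype(np.uint8); d[200:]=0
for c in cv2.findContours(d,0,1)[0]:
    if cv2.contourArea(c)>600:
        p=barends(c); P=plane(v,p,48)[:,:2]; print('dark',p.round().tolist(),P.round(1).tolist(),P.mean(0))
E
```

```text
[ 565.10612419 -133.16355021  184.80900002] [-3.14050650e+00 -8.79274610e-05  1.53179797e+00]
red [[37.0, 270.0], [82.0, 288.0], [37.0, 401.0], [-8.0, 383.0]] [[305.9, -205.9], [343.3, -226.3], [265.1, -356.8], [224.7, -331.7]] mid [ 284.7 -280.2] len 150.9 ang 1.015
red [[386.0, 187.0], [386.0, 222.0], [237.0, 222.0], [237.0, 187.0]] [[624.6, -139.1], [625.2, -170.9], [494.6, -166.0], [498.0, -134.3]] mid [ 560.6 -152.6] len 128.7 ang 3.104
red [[240.0, 182.0], [241.0, 97.0], [384.0, 98.0], [383.0, 183.0]] [[500.9, -129.8], [508.5, -61.2], [621.4, -66.5], [622.0, -135.5]] mid [563.2 -98.2] len 117.1 ang 3.095
yellow [[220.0, 0.0], [231.0, -1.0], [236.0, 82.0], [225.0, 83.0]] [[500.4, 7.6], [508.4, 7.7], [505.9, -49.6], [497.4, -49.8]] mid [503. -21.] len 57.5 ang 1.523
yellow [[173.0, 0.0], [214.0, -3.0], [220.0, 78.0], [179.0, 81.0]] [[465.7, 9.0], [496.1, 9.9], [494.0, -46.1], [461.7, -47.1]] mid [479.4 -18.6] len 56.1 ang 1.516
blue [[338.0, 56.0], [339.0, 70.0], [295.0, 72.0], [294.0, 58.0]] [[584.9, -35.4], [585.3, -44.9], [553.5, -45.4], [553.4, -35.9]] mid [569.3 -40.4] len 31.6 ang 0.016
dark [[285.0, 37.0], [343.0, 34.0], [352.0, 176.0], [293.0, 179.0]] [[547.4, -21.5], [589.1, -20.9], [594.0, -124.2], [547.3, -125.2]] [569.4403556  -72.94399706]
```

```bash
python3 - <<'E'
from h import *
v=shot('wrist'); T=np.array(grab_frame('wrist')['T_tool_cam'],float)
Rt=R.from_euler('xyz',[3.14131,-5e-5,1.750856]).as_matrix()
w3=dict(K=v['K'],Rc=Rt@T[:3,:3],c=Rt@T[:3,3]+np.array([557.25,-134.17,197.98]))
Rt=R.from_euler('xyz',[-3.1415,.00086,-.0411]).as_matrix()
w4=dict(K=v['K'],Rc=Rt@T[:3,:3],c=Rt@T[:3,3]+np.array([558.61,-187.3,117.67]),img=cv2.imread('pics/w4.png')[:,:,::-1].copy())
c4=[cv2.minAreaRect(c)[0] for c in blobs(w4['img'],'blue',40)][0]
c=[cv2.minAreaRect(c)[0] for c in blobs(v['img'],'blue',40)][0]
print(tri(w3,(353.5,69.5),v,c),tri(w4,c4,v,c))
E
```

```text
(array([569.30566049, -40.71065286,  52.03498393]), np.float64(0.1398547261747476)) (array([568.62027217, -40.98736197,  50.54493523]), np.float64(1.5294512896370207))
```

Triangulation puts the engine roof at z ≈ 50, against about 48 expected. Both kerbs are flush. I'll grip the rear half of the engine gently from the sides.

Emit:
send_rows(moves=[[[0.003,0.036,0,0,0,0,0.6],[0,0,-0.04,0,0,0,0.6],[0,0,-0.04,0,0,0,0.6],[0,0,-0.04,0,0,0,0.6],[0,0,-0.025,0,0,0,0.6],[0,0,0,0,0,0,0.6],[0,0,0,0,0,0,0.6]]])

```text
clock: 26.65
eef_pos: [568.4, -97.1, 40.4]
tcp_rot: [-3.141, -0.0, 1.531]
contact_force: [0.4, -0.3, 0.8]
opening: 0.8
grasp_force: 0.0
```

Emit:
send_rows(moves=[[[0,0,0,0,0,0,0.2],[0,0,0,0,0,0,0],[0,0,0,0,0,0,-1],[0,0,0,0,0,0,-1],[0,0,0,0,0,0,-1],[0,0,0,0,0,0,-1]]], grip_force=30)

```text
clock: 27.25
eef_pos: [569.8, -97.1, 42.3]
tcp_rot: [3.138, 0.001, 1.532]
contact_force: [-0.1, -1.3, 7.5]
opening: 0.515
grasp_force: 30.3
```

Emit:
send_rows(moves=[[[0,0,0,0,0,0,0.3],[0,0,0,0,0,0,0.3],[0,0,0,0,0,0,0.3],[0,-0.01,0,0,0,0,0.3],[0,-0.008,0,0,0,0,0.3],[0,0,0,0,0,0,-1],[0,0,0,0,0,0,-1],[0,0,0,0,0,0,-1],[0,0,0,0,0,0,-1],[0,0,0,0,0,0,-1]]])

```text
clock: 28.25
eef_pos: [568.8, -114.8, 40.6]
tcp_rot: [3.141, 0.0, 1.532]
contact_force: [0.2, -2.8, 4.1]
opening: 0.515
grasp_force: 30.5
```

```bash
python3 - <<'E'
from h import *
v=shot('wrist','w16.png'); print(v['s']['eef_pos'],v['s']['tcp_rot'],v['s']['opening'],v['s']['contact_force'])
bars(v,'blue',49,40); topface(v,'red'); topface(v,'yellow')
E
```

```text
[ 568.81969062 -114.81596283   40.62628696] [3.14096189e+00 2.50589558e-04 1.53189945e+00] 0.5148650733694169 [ 0.20883161 -2.78771555  4.11682912]
blue [[356.0, 64.0], [357.0, 92.0], [263.0, 95.0], [262.0, 67.0]] [[585.4, -34.2], [585.6, -42.9], [554.5, -42.6], [555.0, -33.9]] mid [570.1 -38.4] len 30.8 ang 3.133
red [[222.0, 273.0], [222.0, 287.0], [174.0, 287.0], [174.0, 273.0]] [[527.4, -117.5], [526.6, -124.5], [505.1, -123.7], [506.2, -116.6]] mid [ 516.3 -120.6] len 21.4 ang 3.103
red [[246.0, 151.0], [372.0, 147.0], [380.0, 357.0], [254.0, 361.0]] [[543.3, -63.8], [593.5, -63.9], [598.1, -165.3], [537.3, -165.7]] mid [ 568.  -114.7] len 101.7 ang 1.564
yellow [[122.0, 0.0], [143.0, -3.0], [157.0, 114.0], [136.0, 117.0]] [[504.6, -8.5], [512.3, -7.9], [510.5, -48.0], [502.0, -48.7]] mid [507.4 -28.3] len 40.2 ang 1.516
yellow [[9.0, 0.0], [94.0, -15.0], [116.0, 111.0], [30.0, 126.0]] [[464.7, -6.9], [496.0, -3.5], [494.8, -46.3], [460.2, -50.5]] mid [478.9 -26.8] len 43.3 ang 1.505
```

Gripped at the rear (opening 0.515, about 44 mm, as expected). Driving forwards to just before the posts.

Emit:
send_rows(moves=[[[-0.001,0.008,0,0,0,0,-1],[-0.001,0.01,0,0,0,0,-1],[-0.001,0.01,0,0,0,0,-1],[0,0.01,0,0,0,0,-1],[0,0.01,0,0,0,0,-1],[0,0.01,0,0,0,0,-1],[0,0.01,0,0,0,0,-1],[0,0,0,0,0,0,-1]]])

```text
clock: 29.1
eef_pos: [565.5, -44.8, 40.6]
tcp_rot: [3.141, -0.001, 1.532]
contact_force: [-0.3, 2.8, 6.0]
opening: 0.508
grasp_force: 30.7
```

Emit:
send_rows(moves=[[[0,0.008,0,0,0,0,-1],[0,0.007,0,0,0,0,-1],[0,0.004,0,0,0,0,-1],[0,0,0,0,0,0,-1],[0,0,0,0,0,0,-1]]])

```text
clock: 29.6
eef_pos: [565.5, -26.5, 40.6]
tcp_rot: [3.141, -0.001, 1.532]
contact_force: [-0.7, 1.9, 5.6]
opening: 0.507
grasp_force: 30.9
```

```bash
python3 - <<'E'
from h import *
v=shot('wrist','w17.png'); print(v['s']['eef_pos'],v['s']['opening'],v['s']['contact_force'])
bars(v,'blue',49,40)
t=shot('top'); bars(t,'blue',49,8)
topface(t,'red',32,60,(150,260,250,430)); topface(t,'yellow',32,60,(170,260,220,360))
E
```

```text
[565.49429425 -26.46989034  40.58757213] 0.5073045764925956 [-0.66121484  1.8930622   5.56956037]
blue [[356.0, 64.0], [357.0, 92.0], [263.0, 95.0], [262.0, 67.0]] [[582.1, 54.2], [582.3, 45.5], [551.0, 45.7], [551.5, 54.4]] mid [566.7  50. ] len 31.0 ang 3.134
blue [[410.0, 0.0], [410.0, 81.0], [161.0, 81.0], [161.0, 0.0]] [[1212.2, -369.6], [932.6, -366.3], [913.6, 428.3], [1189.6, 446.0]] mid [1062.    34.6] len 805.3 ang 1.597
blue [[119.0, 247.0], [132.0, 291.0], [75.0, 307.0], [62.0, 263.0]] [[389.1, 519.5], [258.7, 472.0], [208.8, 636.7], [337.7, 685.9]] mid [298.6 578.5] len 173.1 ang 1.868
blue [[157.0, 98.0], [169.0, 86.0], [183.0, 100.0], [170.0, 112.0]] [[855.5, 438.7], [897.6, 402.0], [854.1, 356.8], [812.3, 393.6]] mid [854.9 397.8] len 62.6 ang 0.806
blue [[487.0, 303.0], [487.0, 316.0], [473.0, 316.0], [473.0, 303.0]] [[239.3, -590.6], [201.2, -589.3], [200.6, -547.1], [238.7, -548.2]] mid [ 220.  -568.8] len 42.3 ang 1.585
blue [[90.0, 164.0], [98.0, 164.0], [98.0, 172.0], [90.0, 172.0]] [[640.7, 628.8], [641.2, 604.3], [616.1, 602.2], [615.6, 626.6]] mid [628.4 615.5] len 25.2 ang 0.084
red [[337.0, 177.0], [348.0, 178.0], [346.0, 217.0], [335.0, 217.0]] [[616.6, -135.5], [615.5, -170.4], [491.2, -165.2], [492.3, -130.7]] mid [ 553.9 -150.4] len 124.4 ang 3.101
```

The engine is under the bridge: its windscreen is at y = 50, so its centre is at board x ≈ +7. I'll release, hop over the bridge and grip the nose.

Emit:
send_rows(moves=[[[0,0,0,0,0,0,0.4],[0,0,0,0,0,0,0.4],[0,0,0,0,0,0,0.4],[0,0,0.04,0,0,0,0.4],[0,0,0.04,0,0,0,0.4],[0,0,0.05,0,0,0,0.4],[0.001,0.04,0,0,0,0,0.6],[0.001,0.044,0,0,0,0,0.6],[0,0,0,0,0,0,0.6],[0,0,0,0,0,0,0.6]]])

```text
clock: 30.7
eef_pos: [567.2, 57.1, 170.2]
tcp_rot: [-3.141, 0.0, 1.534]
contact_force: [0.6, -0.5, 1.2]
opening: 0.805
grasp_force: 0.0
```

```bash
python3 - <<'E'
from h import *
v=shot('wrist','w18.png'); print(v['s']['eef_pos'],v['s']['tcp_rot'],v['s']['opening'],v['s']['contact_force'])
bars(v,'blue',49,40)
E
```

```text
[567.16113886  57.09192193 170.22084565] [-3.14111725e+00  2.38248684e-04  1.53391652e+00] 0.804720950410478 [ 0.56161793 -0.516149    1.18118815]
blue [[236.0, 59.0], [236.0, 50.0], [401.0, 50.0], [401.0, 59.0]] [[516.6, 153.9], [517.2, 159.5], [628.4, 155.4], [628.6, 149.8]] mid [572.7 154.7] len 111.7 ang 3.105
blue [[336.0, 197.0], [336.0, 209.0], [295.0, 209.0], [295.0, 197.0]] [[582.6, 53.5], [582.4, 43.8], [550.9, 45.0], [551.4, 54.6]] mid [566.8  49.2] len 31.4 ang 3.105
```

Emit:
send_rows(moves=[[[0,0,-0.04,0,0,0,0.6],[0,0,-0.04,0,0,0,0.6],[0,0,-0.03,0,0,0,0.6],[0,0,-0.019,0,0,0,0.6],[0,0,0,0,0,0,0.6],[0,0,0,0,0,0,-1],[0,0,0,0,0,0,-1],[0,0,0,0,0,0,-1],[0,0,0,0,0,0,-1],[0,0,0,0,0,0,-1]]])

```text
clock: 31.75
eef_pos: [568.3, 56.3, 42.5]
tcp_rot: [3.14, -0.0, 1.532]
contact_force: [-0.5, -2.7, 7.5]
opening: 0.509
grasp_force: 32.8
```

Nose gripped. Dragging it 78 mm along the road.

Emit:
send_rows(moves=[[[0.0005,0.009,0,0,0,0,-1],[0.0005,0.01,0,0,0,0,-1],[0.0005,0.01,0,0,0,0,-1],[0.0005,0.01,0,0,0,0,-1],[0.0005,0.01,0,0,0,0,-1],[0.0005,0.01,0,0,0,0,-1],[0.0005,0.01,0,0,0,0,-1],[0,0.009,0,0,0,0,-1],[0,0,0,0,0,0,-1],[0,0,0,0,0,0,-1]]])

```text
clock: 32.75
eef_pos: [572.0, 135.4, 42.5]
tcp_rot: [3.139, -0.001, 1.532]
contact_force: [-0.8, 3.2, 5.2]
opening: 0.517
grasp_force: 32.7
```

```bash
python3 - <<'E'
from h import *
v=shot('wrist','w19.png'); print(v['s']['eef_pos'],v['s']['opening'],v['s']['contact_force'])
bars(v,'blue',49,40)
t=shot('top'); topface(t,'red',32,60,(150,260,250,430))
E
```

```text
[571.95861879 135.36303296  42.54529151] 0.5167120784996782 [-0.80776219  3.24084539  5.20153022]
blue [[450.0, 193.0], [450.0, 207.0], [180.0, 207.0], [180.0, 193.0]] [[623.0, 170.5], [623.4, 165.0], [523.2, 168.9], [524.0, 174.3]] mid [573.4 169.7] len 99.7 ang 3.103
blue [[356.0, 286.0], [356.0, 307.0], [278.0, 307.0], [278.0, 286.0]] [[588.3, 133.2], [588.3, 123.5], [556.6, 124.8], [557.2, 134.4]] mid [572.6 129. ] len 31.4 ang 3.102
red [[336.0, 178.0], [347.0, 178.0], [347.0, 217.0], [336.0, 217.0]] [[614.9, -132.9], [615.6, -167.6], [492.4, -168.5], [491.7, -134.2]] mid [ 553.6 -150.8] len 123.2 ang 0.009
```

The windscreen is at y = 129, so the centre is at board x ≈ +86. I'll release and rise for a full check.

Emit:
send_rows(moves=[[[0,0,0,0,0,0,0.4],[0,0,0,0,0,0,0.4],[0,0,0,0,0,0,0.4],[0,0,0.04,0,0,0,0.4],[0,0,0.05,0,0,0,0.4],[0,0,0.05,0,0,0,0.4],[-0.01,-0.04,0.025,0,0,0,0.4],[-0.02,-0.04,0.025,0,0,0,0.4],[-0.01,-0.04,0.025,0,0,0,0.4],[0,-0.04,0.025,0,0,0,0.4]]])

```text
clock: 33.85
eef_pos: [529.6, -26.0, 281.8]
tcp_rot: [-3.141, 0.0, 1.532]
contact_force: [0.2, 0.2, -1.2]
opening: 0.699
grasp_force: 0.0
```

Emit:
send_rows(moves=[[[0,-0.03,0.03,0,0,0,0.4],[0,-0.03,0.03,0,0,0,0.4],[0,0,0,0,0,0,0.4],[0,0,0,0,0,0,0.4]]])

```text
clock: 34.25
eef_pos: [531.4, -85.2, 341.0]
tcp_rot: [3.141, -0.0, 1.53]
contact_force: [-0.4, 0.6, -0.7]
opening: 0.698
grasp_force: 0.0
```

```bash
python3 - <<'E'
from h import *
v=shot('wrist','w20.png'); print(v['s']['eef_pos'],v['s']['tcp_rot'])
topface(v,'red'); topface(v,'yellow'); bars(v,'blue',49,20); bars(v,'blue',12,20); bars(v,'lime',22,100); bars(v,'teal',14,100)
E
```

```text
[531.40529524 -85.2016739  340.96081632] [ 3.14079721e+00 -1.74100285e-04  1.53007518e+00]
red [[162.0, 244.0], [189.0, 257.0], [164.0, 311.0], [136.0, 298.0]] [[311.4, -205.3], [346.9, -226.7], [296.6, -312.6], [259.9, -289.0]] mid [ 303.7 -258.4] len 98.9 ang 1.031
red [[387.0, 190.0], [387.0, 212.0], [292.0, 212.0], [292.0, 190.0]] [[624.2, -138.9], [624.8, -170.0], [496.1, -164.8], [497.9, -133.8]] mid [ 560.7 -151.9] len 127.6 ang 3.101
red [[385.0, 183.0], [385.0, 187.0], [293.0, 187.0], [293.0, 183.0]] [[621.4, -129.2], [621.5, -134.7], [499.5, -129.8], [499.8, -124.3]] mid [ 560.5 -129.5] len 121.8 ang 3.101
red [[335.0, 0.0], [354.0, 0.0], [354.0, 41.0], [335.0, 41.0]] [[560.6, 89.2], [582.3, 88.3], [581.9, 45.2], [559.6, 46.1]] mid [571.1  67.2] len 43.1 ang 1.554
yellow [[256.0, 10.0], [289.0, 9.0], [294.0, 123.0], [261.0, 124.0]] [[469.0, 82.5], [507.6, 82.5], [506.0, -46.5], [463.9, -46.6]] mid [486.6  18. ] len 129.1 ang 1.545
yellow [[532.0, 0.0], [532.0, 55.0], [476.0, 55.0], [476.0, 0.0]] [[785.5, 80.1], [793.7, 21.3], [727.0, 24.0], [721.6, 82.7]] mid [757.  52.] len 65.3 ang 3.101
blue [[605.0, 78.0], [639.0, 78.0], [639.0, 233.0], [605.0, 233.0]] [[872.0, -8.6], [911.6, -10.2], [956.0, -206.9], [910.9, -205.1]] mid [ 912.6 -107.7] len 201.0 ang 1.779
blue [[605.0, 78.0], [639.0, 78.0], [639.0, 233.0], [605.0, 233.0]] [[901.8, -8.1], [944.9, -9.9], [993.2, -224.0], [944.2, -222.0]] mid [ 946. -116.] len 218.7 ang 1.779
teal [[509.0, 116.0], [509.0, 177.0], [447.0, 177.0], [447.0, 116.0]] [[784.7, -50.4], [794.5, -132.4], [709.6, -128.9], [704.1, -47.1]] mid [748.2 -89.7] len 82.8 ang 3.101
```

View pics/w20.png

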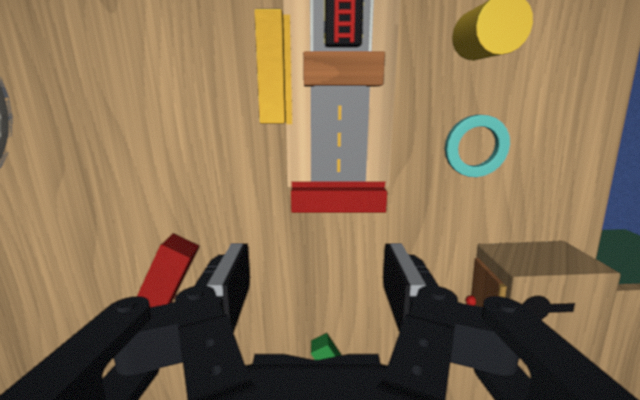

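The red kerb at (340,200) and the yellow kerb at (272,65) are both flush on their stripes. The engine's rear is at (343,42), beyond the bridge and in the bay, and the ring and cylinder haven't moved. I'm handing in.

```bash
python3 -c "
from rig import sign_off; print(sign_off())"
```

```text
the job is handed in; nothing more can be done
None
```

The job is handed in: by my last camera check the red and yellow kerbs are flush and centred on their stripes (I found no blue kerb on the bench), and the fire engine is parked straight in the bay with its centre about 86 mm past the bridge; `sign_off()` returned no verdict.

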